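Select the blue concentrate and start the dose

TASK

On the laundry dosing station, gently push the selector round with a finger until its yellow pointer points at the middle of the blue bottle, and then press the orange dose button fully down and let it come back up. Do not press the button before the pointer is set, and leave the three bottles and the grey cup standing where they are.

Things in the scene. Friction and masses are not known exactly. Their poses are not given: they have to be found in the camera images.
- station: dosing station, fixed to the worktop at varying place and yaw. Origin: on the selector's axis at worktop height; +x is away from the robot. White round base, 210 mm across, 22 mm high, grey column 64 mm across up to 54 mm. Three grey docks (84 mm across, 12 mm high) lie 155 mm from the axis on the far side, 60 degrees apart, each joined to the base by a low bridge.
- hub (a point): centre of the selector's grey hub (52 mm diameter, top 87 mm above the worktop), on the vertical turning axis, 69 mm above the worktop, at mid-height of the pointer arm. Its axes turn with the selector: -x runs along the yellow pointer, z up.
- pointer_tip (a point): tip of the yellow pointer, 94 mm from the axis, 69 mm above the worktop. The arm is a level bar 16 mm wide, from 61 to 77 mm above the worktop. Two grey spokes, 14 mm wide, end 58 mm from the axis, 120 degrees to either side of it at the same height. Between the spokes is free space down to the base, 22 mm above the worktop.
- selector (a joint): turn of the selector, rad, counterclockwise positive from above. 0: pointer along the station's -x, roughly to the robot; docks at 2.09, 3.14 and 4.19 (also -4.19, -3.14, -2.09). Starts within 1.1 of 0, turns either way to 6.2. No detents, no spring: friction of 0.11 N m (1.6 N when pushed 70 mm from the axis); it stays where it is left.
- blue_bottle: loose blue plastic bottle of laundry concentrate, 60 mm diameter, 84 mm tall, 250 g, paper band round its middle. Origin: centre of its underside, which rests on a dock 12 mm above the worktop. Stands on any of the three docks.
- green_bottle: loose green plastic bottle of laundry concentrate, 60 mm diameter, 84 mm tall, 250 g, paper band round its middle. Origin: centre of its underside, which rests on a dock 12 mm above the worktop. Stands on any of the three docks.
- red_bottle: loose red plastic bottle of laundry concentrate, 60 mm diameter, 84 mm tall, 250 g, paper band round its middle. Origin: centre of its underside, which rests on a dock 12 mm above the worktop. Stands on any of the three docks.
- cup: loose grey plastic measuring cup, 60 mm across the rim, 50 mm tall, 60 g. Origin: centre of its underside.
- dose_top (a point): centre of the top face of the orange push button (38 mm diameter), which faces up, about 52 mm above the worktop, on a fixed white pod 90 mm square and 30 mm high to the right of the station.
- dose (a joint): travel of the dose button, m: 0 up, 0.006 fully down; a spring brings it back; fully down takes about 5 N.

How it is judged (in metres and radians):
On the way, in this order (a step that is already met when the one before it is completed fails the run):
1. the yellow pointer points at the blue bottle and is at rest (y of blue_bottle in the frame of hub between -0.018 and 0.018 m and x of blue_bottle in the frame of hub below -0.1 m and velocity of joint selector between -0.05 and 0.05 rad/s), for 0.3 s.
2. the dose button is pressed down with the pointer on the blue bottle (y of blue_bottle in the frame of hub between -0.018 and 0.018 m and x of blue_bottle in the frame of hub below -0.1 m and value of joint dose above 0.0045 m), for 0.04 s.
At the end, for the whole second after the job is handed in: The pointer's line passes within 18 mm of the blue bottle's axis, on the pointer's side; the button has come back up (under 1.5 mm); the bottles and the cup stand upright, at rest, within 20 mm of where they began (y of blue_bottle in the frame of hub between -0.018 and 0.018 m and x of blue_bottle in the frame of hub below -0.1 m and value of joint dose below 0.0015 m and distance of each of blue_bottle, green_bottle, red_bottle, cup from where it was at the start of the episode below 0.02 m and angle between each of blue_bottle, green_bottle, red_bottle, cup's own z axis and vertical below 0.1 rad and linear speed of each of blue_bottle, green_bottle, red_bottle, cup below 0.02 m/s); the robot touches nothing.
It fails at once if the dose button is pressed while the pointer is not on the blue bottle (value of joint dose above 0.003 m and not (y of blue_bottle in the frame of hub between -0.018 and 0.018 m and x of blue_bottle in the frame of hub below -0.1 m)).
It fails at once if a bottle or the cup is shifted over 20 mm, lifted or tipped (distance of any of blue_bottle, green_bottle, red_bottle, cup from where it was at the start of the episode above 0.02 m or angle between any of blue_bottle, green_bottle, red_bottle, cup's own z axis and vertical above 0.3 rad).
It fails at once if the selector is pinched or forced (over 30 N from the fingers) (contact force between the fingers and selector above 30 N).
It also fails if it takes over 48 s, if anything falls off the work surface, if the arm or the gripper's body presses on something with over 40 N, if the wrist force passes 120 N, or if a joint passes its speed limit or range.

ROBOT

A 7-joint arm with a two-finger parallel gripper is mounted at the origin on the work surface. World frame = base frame: x ahead of the robot, y to its left, z up, the work surface at z = 0. Lengths are in mm, angles in degrees, forces in N, time in s.
With the tool pointing down it reaches from about 425 to 875 mm from the base axis. Payload 8.4 kg.
Tool frame: the origin (TCP) lies at the very end of the fingers, on their centre line; the grasp point (between the pads) lies 19 mm behind it; z points along the fingers, y is the line along which they close (so a half turn about z gives the same grasp; the last joint's range is limited). The gripper opens to 85 mm and grips with 20 to 120 N. Pads are 22 mm wide; open, the fingers measure 114 mm over their backs; the gripper's body (76 mm by 85 mm) begins 54 mm behind the grasp point. The pads swing forward as they close: fully open they stand 13 mm farther back than shut.
Start: joints at [65.764, 19.091, 2.286, 83.961, -0.768, 76.965, -3.352], TCP at [206.788, -616.199, 199.308] pointing down, gripper open.
Joint ranges: [-147.57, 147.57], [-21.85, 119.76], [-74.77, 79.35], [14.55, 137.4], [-85.83, 265.84], [4.83, 119.75], [-152.11, 152.11]. Speed limits (degrees/s): [127.2, 127.2, 159.86, 159.86, 180, 180, 180].

INTERFACE

Orientations are given as [roll, pitch, yaw] about the fixed x, y, z axes, in that order (R = Rz(yaw) Ry(pitch) Rx(roll)).
In Python, from bench import arm gives the robot as it stands.
- The arm moves only by the tool step_arm, never from a script. Its argument "commands" is a list of rows, each a list of 3 entries, a list of its own where there are three numbers: the shift along the world's x, y, z in cm, then the turn, a rotation vector about the world's x, y, z in degrees, then the opening, from -1 (shut) to 1 (fully open). In form: [[[x, y, z], [wx, wy, wz], claw], ...]. A call has 1 to 8 rows; each row shifts and turns the commanded pose from where the row before left it; what a row does not reach is not made up. A row lasts 1/12 s, in which the tool goes at most 41.7 mm and 7.16 degrees, less where a joint would pass 70% of its speed; a pose out of reach is approached as far as the arm can. A call is refused whole if a number of a shift passes 4.17 or a number of a turn 7.16, either way. A call with a gripper value outside its range is refused whole. The fingers move at their own pace and stop on an object; the grip force is fixed at half the most. Time passes only in rows, so rows that do not move let the fingers close. It gives the time, the measured TCP pose, the force, the opening and the grip force at its end, in the units of the state.
- arm.read_state(): the state, without advancing time (a new reading comes with each control period).
- arm.read_camera(name): name is "scene" or "top"; returns the picture (480x640x3 uint8, red, green, blue); there is no depth.
- arm.calibration(name): a dict with "vertical_fov" (degrees; the focal length in pixels is half the picture's height over the tangent of half this angle, whatever the lens; pixels are square), "cx", "cy" (the principal point, pixels), "eye" and "orientation" of the camera in the world. Camera axes: x right, y down, z forward; pixel columns grow to the right and rows downward; lengths in mm; the calibration is good to about 2 mm. A picture is of the moment at which its call begins. calibration takes no time and is no camera call.
- arm.sign_off(): hands the job in; it is judged then, once.
Trained networks look in the newest picture that a camera, given by its name, has taken for a name from the list of things; names that differ only in an ending like _2 or _b are one class to them, and where a whole thing is asked for, a point or a joint stands for the part that bears it (a point fixed in the world has none). Each returns a list of dicts, best first, with "conf" (0 to 1); they miss things now and then, are a little off and sometimes report something else, mostly with a low value. They report only what shows in the picture. A call takes as long as a camera call.
- arm.find_in(camera, label): "rect" ([left, top, right, bottom] in pixels, round what is visible of it).
- arm.pinpoint(camera, label): "xy" ([column, row] in pixels: a listed point, or the origin of a listed thing).
The state is a dict: "time": time; "joints": joint angles; "qd": joint speeds; "effort": joint torques, N m; "eef_pos": TCP position; "tool_rot": TCP orientation; "ft_force": force on the tool from outside, world axes, zero at the start; "torque": the same for the moment, N m; "gripper_width": finger opening in mm; "grip_force": force on a finger pad.
Only numpy, scipy, OpenCV 4.12 (cv2) and the standard library are available. Lean on these libraries where they do the work, as an engineer would, in place of code of your own. Each camera call takes 0.05 s, during which the arm holds its last target. There are 200 camera calls.

## Working session

There is one attempt and no reset: what is moved stays moved. The work goes in short steps, Python scripts to look and compute and a tool call to move; the robot and the scene stay as the last step left them, time stands still between calls to the robot, and variables do not carry over. Pictures are saved under pics/ and viewed, at most 13 in all, crops included, and the job is handed in when it is done.

Besides the shell and the picture viewer there is one more tool, called after "Call:" by a JSON object that holds its "op" and its "data". step_arm: Moves the arm, as the interface text tells. Its arguments: {"type":"object","properties":{"commands":{"type":"array","items":{"type":"array"}}},"required":["commands"]}

```bash
mkdir -p pics
cat > h.py <<'E'
from bench import arm
import numpy as np, cv2
from scipy.spatial.transform import Rotation as R
def cal(n):
    c=arm.calibration(n); o=np.array(c["orientation"],float)
    M=o if o.shape==(3,3) else R.from_euler('xyz',o,degrees=True).as_matrix()
    return np.array(c["eye"],float),M,240/np.tan(np.radians(c["vertical_fov"]/2)),c["cx"],c["cy"]
def world(n,xy,z):
    e,M,f,cx,cy=cal(n); d=M@np.array([(xy[0]-cx)/f,(xy[1]-cy)/f,1]); return e+d*(z-e[2])/d[2]
def pix(n,p):
    e,M,f,cx,cy=cal(n); q=M.T@(np.array(p,float)-e); return q[:2]/q[2]*f+[cx,cy]
E
python3 - <<'E'
from h import *
for n in("scene","top"):
    print(n,arm.calibration(n))
    im=arm.read_camera(n); cv2.imwrite(f"pics/{n}0.png",im[:,:,::-1])
    for l,z in(("hub",69),("pointer_tip",69),("blue_bottle",12),("green_bottle",12),("red_bottle",12),("cup",0),("dose_top",52),("station",0)):
        for r in arm.pinpoint(n,l)[:2]: print(l,np.round(r["xy"]),round(r["conf"],2),np.round(world(n,r["xy"],z)))
print(arm.read_state())
E
```

```text
scene {'vertical_fov': 51.80382304363973, 'cx': 322.0374442316573, 'cy': 237.1663181984425, 'eye': array([1283.13165531,  330.74658175,  781.6386825 ]), 'orientation': array([-132.74133028,    0.32929249,  114.92312512])}
hub [328. 249.] 0.95 [613.  30.  69.]
pointer_tip [328. 218.] 0.64 [525. -13.  69.]
blue_bottle [380. 310.] 0.65 [674. 168.  12.]
red_bottle [303. 319.] 0.72 [757.  40.  12.]
cup [452. 261.] 0.83 [467. 265.   0.]
dose_top [224. 193.] 0.72 [ 524. -288.   52.]
station [324. 270.] 0.62 [612.  18.   0.]
top {'vertical_fov': 51.50253088042029, 'cx': 317.58141364527876, 'cy': 235.77254884302792, 'eye': array([ 468.39559473,   -3.13129574, 1064.63003751]), 'orientation': array([-171.81658515,    1.43098228,  -91.68206819])}
hub [313. 236.] 0.75 [611.  26.  69.]
pointer_tip [333. 276.] 0.58 [530. -10.  69.]
pointer_tip [375. 194.] 0.43 [ 693. -102.   69.]
blue_bottle [252. 213.] 0.85 [675. 159.  12.]
green_bottle [374. 195.] 0.83 [ 706. -105.   12.]
red_bottle [308. 166.] 0.92 [775.  34.  12.]
cup [205. 316.] 0.7 [458. 264.   0.]
station [313. 241.] 0.88 [612.  28.   0.]
station [316. 236.] 0.69 [622.  22.   0.]
{'time': 0.9, 'joints': array([65.76195833, 19.09005851,  2.28595534, 83.96095325, -0.76941493,
       76.96671014, -3.35221901]), 'qd': array([-0.03348345,  0.01173317, -0.04447289, -0.07645521, -0.05680902,
        0.02574216, -0.06251812]), 'effort': array([ 1.81412229e-04, -6.58290839e+01,  1.36304922e+00, -4.05808496e+01,
        1.64997240e-02,  2.96928221e-03,  1.51532180e-05]), 'eef_pos': array([ 206.82097224, -616.18108154,  199.32036296]), 'tool_rot': array([-1.79997380e+02, -1.98211324e-03,  1.85519005e+01]), 'ft_force': array([ 0.75842137, -0.02797714,  0.4080934 ]), 'torque': array([ 0.01292084,  0.0347602 , -0.00732529]), 'grip_force': 0.0, 'gripper_width': 85.54196289625307}
```

View pics/scene0.png

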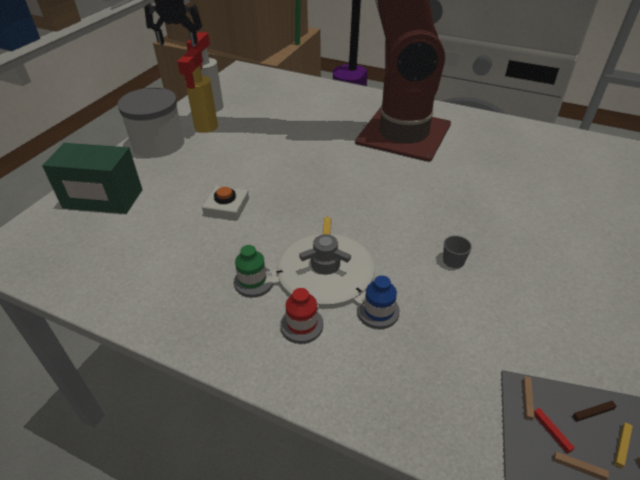

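View pics/top0.png

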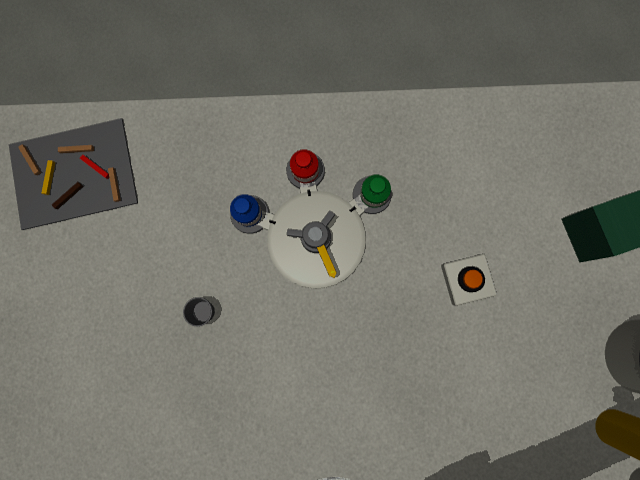

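The scene view shows the hub at (325,243) with the yellow pointer toward the robot. The bottles are green (250,270), red (302,315) and blue (380,300), the cup is at (456,252) and the button at (225,193). The top view has the hub at (315,235), the tip at (334,276), blue at (245,210) and the button at (473,279). The pointer is at about 204°, blue is at about 64°, and a clockwise push along the left side is free.

```bash
cat >> h.py <<'E'
def blob(n,im,lo,hi,box):
    m=cv2.inRange(cv2.cvtColor(im,cv2.COLOR_RGB2HSV),lo,hi); k=np.zeros_like(m); x0,y0,x1,y1=box; k[y0:y1,x0:x1]=m[y0:y1,x0:x1]
    ys,xs=np.nonzero(k); return np.c_[xs,ys].astype(float)
E
python3 - <<'E'
from h import *
for n,bb,pb,b2 in(("top",(440,250,500,310),(290,225,350,290),(225,190,275,235)),("scene",(205,175,250,205),(310,205,345,240),(355,270,405,325))):
    im=cv2.imread(f"pics/{n}0.png")[:,:,::-1].copy()
    b=blob(n,im,(5,150,80),(20,255,255),bb); print(n,len(b),"button",world(n,(b.min(0)+b.max(0))/2,52).round(1))
    p=blob(n,im,(18,120,60),(32,255,255),pb); w=np.array([world(n,q,73) for q in p])[:,:2]
    c=w.mean(0); d=np.linalg.svd(w-c)[2][0]; t=(w-c)@d
    print("pointer",c.round(1),c+d*t.min(),c+d*t.max(),np.degrees(np.arctan2(d[1],d[0])))
    q=blob(n,im,(105,120,30),(130,255,255),b2); print("blue px",q.min(0),q.max(0),len(q))
    for p in((675,162,12),(675,162,96)):print(pix(n,p))
print("gripper px",pix("scene",(207,-616,199)),"spray base",world("scene",(204,128),0),"spray top@200",world("scene",(195,45),200))
E
```

```text
top 264 button [ 517.5 -291.8   52. ]
pointer [561.3   0.9] [592.06574162  13.4098567 ] [527.83556434 -12.78458191] -157.81331539340817
blue px [230. 195.] [261. 226.] 675
[250.54099034 212.98222979]
[243.86760678 205.07278253]
scene 117 button [ 519.8 -290.4   52. ]
pointer [551.   -3.2] [524.95203464 -13.25772493] [574.4966271    5.92355717] 21.164005627988118
blue px [366. 276.] [395. 320.] 760
[376.37429695 308.9570142 ]
[379.47464751 280.33372654]
gripper px [180.89798409  60.27430733] spray base [ 220.74840267 -567.52889622    0.        ] spray top@200 [ 100.84645723 -643.27628068  200.        ]
```

Call:
{"op": "step_arm", "data": {"commands": [[[0,0,4],[0,0,0],-1],[[0,0,4],[0,0,0],-1],[[0,0,3],[0,0,0],-1],[[2.1,3.4,0],[0,0,0],-1],[[2.1,3.4,0],[0,0,0],-1],[[2.1,3.4,0],[0,0,0],-1],[[2.1,3.4,0],[0,0,0],-1],[[2.1,3.4,0],[0,0,0],-1]]}}

```text
time: 1.57
eef_pos: [312.4, -444.5, 309.5]
tool_rot: [180.0, -0.0, 18.5]
ft_force: [0.8, -0.8, 0.4]
gripper_width: -0.2
grip_force: 0.0
```

Call:
{"op": "step_arm", "data": {"commands": [[[2.1,3.4,0],[0,0,0],-1],[[2.1,3.4,0],[0,0,0],-1],[[2.1,3.4,0],[0,0,0],-1],[[2.1,3.4,0],[0,0,0],-1],[[2.1,3.4,0],[0,0,0],-1],[[2.1,3.4,0],[0,0,0],-1],[[2.1,3.4,0],[0,0,0],-1],[[0,0,0],[0,0,0],-1]]}}

```text
time: 2.23
eef_pos: [462.7, -199.8, 309.7]
tool_rot: [-179.9, -0.2, 19.2]
ft_force: [-0.5, 0.3, 0.0]
gripper_width: -0.3
grip_force: 0.0
```

Call:
{"op": "step_arm", "data": {"commands": [[[2.2,3.3,0],[0,0,0],-1],[[2.2,3.3,0],[0,0,0],-1],[[2.2,3.3,0],[0,0,0],-1],[[2.2,3.3,0],[0,0,0],-1],[[2.2,3.3,0],[0,0,0],-1],[[0,0,-4],[0,0,0],-1],[[0,0,-4],[0,0,0],-1],[[0,0,-4],[0,0,0],-1]]}}

```text
time: 2.9
eef_pos: [569.3, -42.5, 188.3]
tool_rot: [180.0, -0.1, 18.6]
ft_force: [0.9, -0.3, -0.5]
gripper_width: -0.2
grip_force: 0.0
```

Call:
{"op": "step_arm", "data": {"commands": [[[0,0,-4],[0,0,0],-1],[[0,0,-1],[0,0,0],-1],[[0,0,0],[0,0,0],-1],[[0,0,0],[0,0,0],-1]]}}

```text
time: 3.23
eef_pos: [569.5, -43.3, 140.9]
tool_rot: [180.0, -0.1, 18.5]
ft_force: [0.1, 0.2, 0.0]
gripper_width: -0.1
grip_force: 0.0
```

Run:
```python
from h import *
im=arm.read_camera("scene"); cv2.imwrite("pics/s1.png",cv2.resize(im[150:350,200:450,::-1],(750,600)))
print(arm.read_state()["eef_pos"])
```

```text
[570.3309292  -43.27872374 141.93955885]
```

View pics/s1.png

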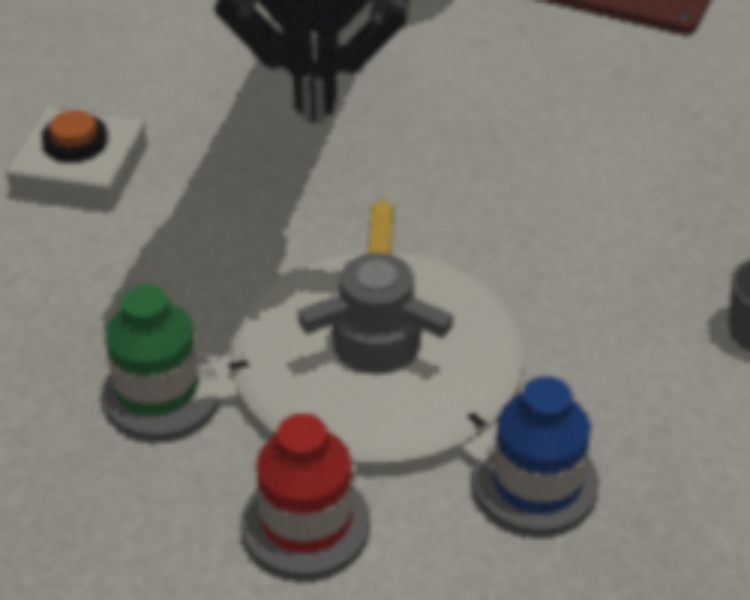

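The crop shows the shut fingertips at (315,115), clear of the pointer tip (381,205) on its button side. I'll descend.

Call:
{"op": "step_arm", "data": {"commands": [[[0,0,-3.2],[0,0,0],-1],[[0,0,-3.2],[0,0,0],-1],[[0,0,-3],[0,0,0],-1],[[0,0,0],[0,0,0],-1],[[0,0,0],[0,0,0],-1]]}}

```text
time: 3.7
eef_pos: [569.5, -43.2, 46.9]
tool_rot: [180.0, -0.0, 18.5]
ft_force: [1.0, -0.0, 0.9]
gripper_width: 0.2
grip_force: 0.0
```

Run:
```python
import numpy as np
H=np.array([612,25]);c=np.array([569.5,-43.3])
r0=np.hypot(*(c-H));a=np.degrees(np.arctan2(*(c-H)[::-1]))%360;print(r0,a)
# move to r 68 then arc cw to 100 deg
A=np.r_[a,np.arange(232,99,-6)];r=np.r_[r0,np.full(len(A)-1,68)]
P=H+np.c_[r*np.cos(np.radians(A)),r*np.sin(np.radians(A))]
for q,b,d in zip(P[1:],A[1:],np.diff(np.round(P/10,1),axis=0)):print(b,q.round(),d.round(1))
```

```text
80.44339624854237 238.10786433092073
232.0 [570. -29.] [0.  1.4]
226.0 [565. -24.] [-0.5  0.5]
220.0 [560. -19.] [-0.5  0.5]
214.0 [556. -13.] [-0.4  0.6]
208.0 [552.  -7.] [-0.4  0.6]
202.0 [549.  -0.] [-0.3  0.7]
196.0 [547.   6.] [-0.2  0.6]
190.0 [545.  13.] [-0.2  0.7]
184.0 [544.  20.] [-0.1  0.7]
178.0 [544.  27.] [0.  0.7]
172.0 [545.  34.] [0.1 0.7]
166.0 [546.  41.] [0.1 0.7]
160.0 [548.  48.] [0.2 0.7]
154.0 [551.  55.] [0.3 0.7]
148.0 [554.  61.] [0.3 0.6]
142.0 [558.  67.] [0.4 0.6]
136.0 [563.  72.] [0.5 0.5]
130.0 [568.  77.] [0.5 0.5]
124.0 [574.  81.] [0.6 0.4]
118.0 [580.  85.] [0.6 0.4]
112.0 [587.  88.] [0.7 0.3]
106.0 [593.  90.] [0.6 0.2]
100.0 [600.  92.] [0.7 0.2]
```

Call:
{"op": "step_arm", "data": {"commands": [[[0,0.7,0],[0,0,0],-1],[[0,0.7,0],[0,0,0],-1],[[-0.2,0.2,0],[0,0,0],-1],[[-0.3,0.3,0],[0,0,0],-1],[[-0.2,0.2,0],[0,0,0],-1],[[-0.3,0.3,0],[0,0,0],-1],[[-0.2,0.3,0],[0,0,0],-1],[[-0.2,0.3,0],[0,0,0],-1]]}}

```text
time: 4.37
eef_pos: [554.4, -13.0, 45.3]
tool_rot: [180.0, 0.0, 18.5]
ft_force: [0.2, 0.2, 0.7]
gripper_width: -0.2
grip_force: 0.0
```

Call:
{"op": "step_arm", "data": {"commands": [[[-0.2,0.3,0],[0,0,0],-1],[[-0.2,0.3,0],[0,0,0],-1],[[-0.1,0.3,0],[0,0,0],-1],[[-0.2,0.4,0],[0,0,0],-1],[[-0.2,0.6,0],[0,0,0],-1],[[-0.2,0.7,0],[0,0,0],-1],[[-0.1,0.7,0],[0,0,0],-1],[[0,0.7,0],[0,0,0],-1]]}}

```text
time: 5.03
eef_pos: [542.5, 27.8, 45.3]
tool_rot: [-180.0, 0.0, 18.6]
ft_force: [-0.1, 0.1, -1.1]
gripper_width: 0.1
grip_force: 0.0
```

Call:
{"op": "step_arm", "data": {"commands": [[[0.1,0.7,0],[0,0,0],-1],[[0.1,0.7,0],[0,0,0],-1],[[0.2,0.7,0],[0,0,0],-1],[[0.3,0.7,0],[0,0,0],-1],[[0.3,0.6,0],[0,0,0],-1],[[0.4,0.6,0],[0,0,0],-1],[[0.5,0.5,0],[0,0,0],-1],[[0,0,0],[0,0,0],-1]]}}

```text
time: 5.7
eef_pos: [562.8, 73.2, 45.4]
tool_rot: [-180.0, -0.0, 18.6]
ft_force: [0.6, 0.3, 0.3]
gripper_width: 0.2
grip_force: 0.0
```

Run:
```python
from h import *
im=arm.read_camera("scene"); cv2.imwrite("pics/s2.png",cv2.resize(im[150:350,200:450,::-1],(750,600)))
print(arm.read_state()["eef_pos"],arm.read_state()["ft_force"])
```

```text
[562.31017838  72.48180041  45.2524357 ] [0.6612472  0.87501399 0.43683091]
```

View pics/s2.png

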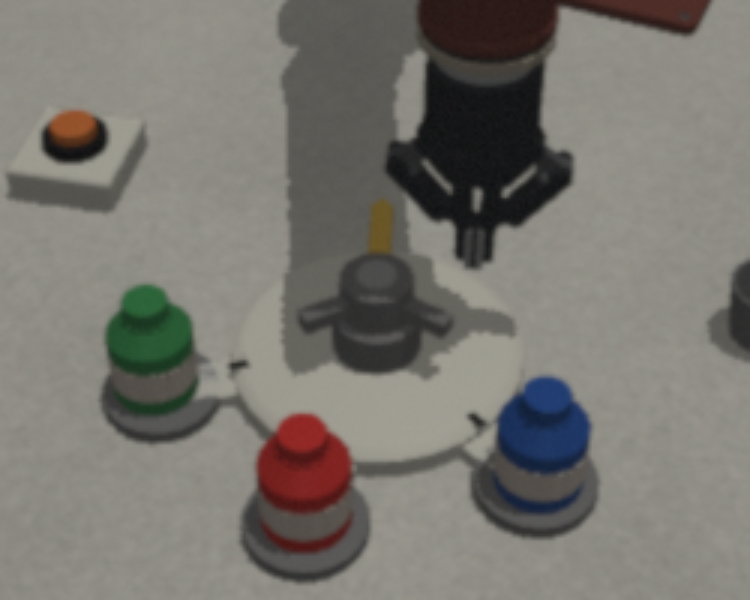

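Run:
```python
from h import *
e=arm.read_state()["eef_pos"]
p=pix("scene",e); print("eef in crop",(p-[200,150])*3)
for q in ((569.5,-43.3,141),): print((pix("scene",q)-[200,150])*3)
for z in (40,69,100,130): print(z,world("scene",(200+381/3,150+203/3),z), world("top",(335,277),z))
im=arm.read_camera("top"); cv2.imwrite("pics/t2.png",cv2.resize(im[120:360,160:480,::-1],(800,600)))
p=pix("top",e);print("eef in topcrop",(p-[160,120])*2.5)
```

```text
eef in crop [469.34782785 293.68253873]
[315.81644575 152.32001473]
40 [492.16855164 -28.85625777  40.        ] [529.74519145 -15.14627605  40.        ]
69 [523.0972647  -14.79485214  69.        ] [528.00882004 -14.80621728  69.        ]
100 [5.56158992e+02 2.36305601e-01 1.00000000e+02] [526.15269887 -14.44270618 100.        ]
130 [588.15421286  14.78258729 130.        ] [524.35645259 -14.09092125 130.        ]
eef in topcrop [329.72793776 355.7912003 ]
```

View pics/t2.png

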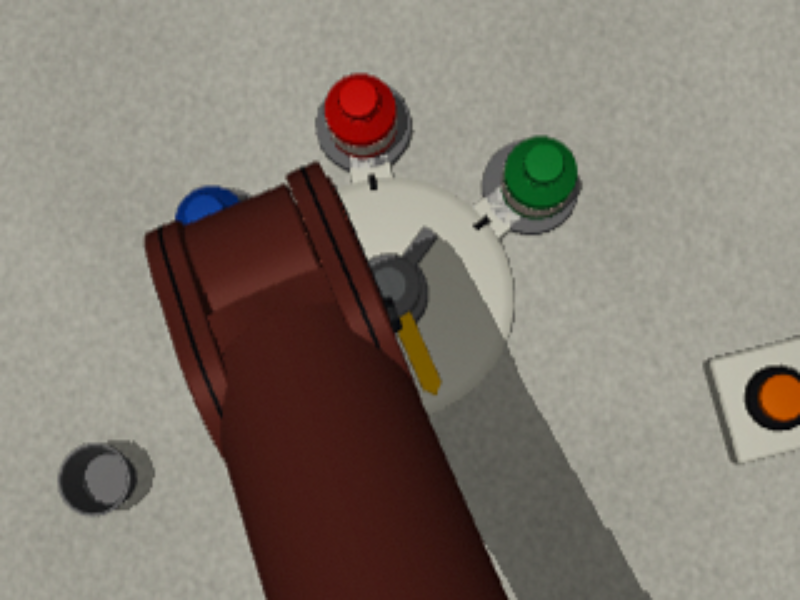

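The top crop shows the pointer unmoved (405,320)→(435,390). In the scene crop the fingertip sits at (475,262), but the calibration predicts (469,294). So the real tip is about 35 mm too high, or displaced toward the robot, and it passed over the pointer. I'll probe downward gently to tell which.

Call:
{"op": "step_arm", "data": {"commands": [[[0,0,-0.8],[0,0,0],-1],[[0,0,-0.7],[0,0,0],-1],[[0,0,-0.2],[0,0,0],-1],[[0,0,-0.2],[0,0,0],-1],[[0,0,0],[0,0,0],-1]]}}

```text
time: 6.22
eef_pos: [561.3, 71.5, 25.6]
tool_rot: [-180.0, 0.1, 18.5]
ft_force: [0.7, 0.4, 0.6]
gripper_width: -0.1
grip_force: 0.0
```

Call:
{"op": "step_arm", "data": {"commands": [[[0,0,-0.1],[0,0,0],-1],[[0,0,-0.1],[0,0,0],-1],[[0,0,-0.1],[0,0,0],-1],[[0,0,0],[0,0,0],-1]]}}

```text
time: 6.55
eef_pos: [561.8, 71.8, 23.3]
tool_rot: [-180.0, -0.0, 18.5]
ft_force: [-1.0, 0.1, -0.5]
gripper_width: -0.2
grip_force: 0.0
```

Run:
```python
from h import *
im=arm.read_camera("scene"); cv2.imwrite("pics/s3.png",cv2.resize(im[170:290,290:440,::-1],(750,600),interpolation=cv2.INTER_CUBIC))
s=arm.read_state();print(s["eef_pos"],s["ft_force"],s["joints"])
print((pix("scene",s["eef_pos"])-[290,170])*5)
```

```text
[561.80153496  71.78748855  23.33170678] [-0.02473063  0.67264345  0.03829565] [ 14.01300318  21.6159966  -30.60641706 105.35131032  12.99899217
  56.50144253 -93.50508723]
[329.11114303 424.53675669]
```

View pics/s3.png

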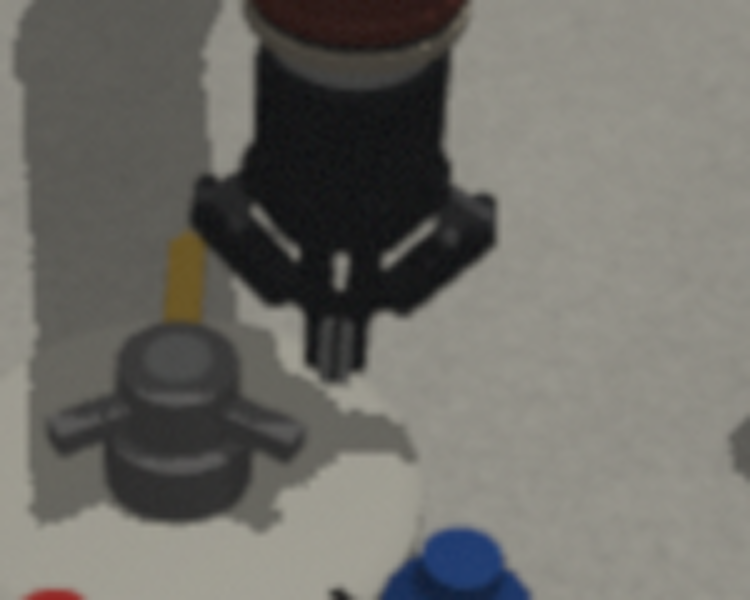

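The fingertip is now at (335,378) in this crop against a predicted (329,425), so the gap is still there. I'll probe a bit lower; with no z error it should touch the 22 mm base right away.

Call:
{"op": "step_arm", "data": {"commands": [[[0,0,-0.1],[0,0,0],-1],[[0,0,-0.1],[0,0,0],-1],[[0,0,-0.1],[0,0,0],-1],[[0,0,0],[0,0,0],-1]]}}

```text
time: 6.93
eef_pos: [561.6, 71.7, 20.1]
tool_rot: [-180.0, 0.0, 18.5]
ft_force: [-0.1, 0.1, -0.1]
gripper_width: 0.1
grip_force: 0.0
```

Run:
```python
from h import *
for z in (23,35,45,48,55): print(z,world("scene",(290+335/5,170+378/5),z))
print(pix("scene",(562,72,23)),pix("scene",(562,72,48)))
```

```text
23 [533.21635643  63.04006076  23.        ]
35 [545.07837163  67.27459075  35.        ]
45 [554.9633843   70.80336574  45.        ]
48 [557.9288881   71.86199824  48.        ]
55 [564.84839697  74.33214073  55.        ]
[355.87241655 255.10279959] [356.34790102 246.81394807]
```

No contact at a reported 20 mm, so the tip really is about 28–32 mm higher than reported, with x and y consistent. I'll go back over the pointer and descend to a reported 15.

Call:
{"op": "step_arm", "data": {"commands": [[[0,0,3.5],[0,0,0],-1],[[0,0,3.5],[0,0,0],-1],[[0,-3.7,0],[0,0,0],-1],[[0.5,-3.8,0],[0,0,0],-1],[[0.5,-3.8,0],[0,0,0],-1],[[0,0,0],[0,0,0],-1],[[0,0,-2.5],[0,0,0],-1],[[0,0,-2.5],[0,0,0],-1]]}}

```text
time: 7.6
eef_pos: [573.2, -42.2, 41.0]
tool_rot: [179.9, -0.2, 18.4]
ft_force: [-0.9, 0.5, -0.3]
gripper_width: 0.1
grip_force: 0.0
```

Call:
{"op": "step_arm", "data": {"commands": [[[0,0,-2],[0,0,0],-1],[[0,0,-0.6],[0,0,0],-1],[[0,0,0],[0,0,0],-1]]}}

```text
time: 7.85
eef_pos: [570.4, -40.9, 12.7]
tool_rot: [-179.9, 0.2, 18.6]
ft_force: [-0.1, -0.7, -0.1]
gripper_width: 0.0
grip_force: 0.0
```

Call:
{"op": "step_arm", "data": {"commands": [[[0,0.5,0],[0,0,0],-1],[[-0.2,0.2,0],[0,0,0],-1],[[-0.3,0.3,0],[0,0,0],-1],[[-0.2,0.2,0],[0,0,0],-1],[[-0.3,0.3,0],[0,0,0],-1],[[-0.2,0.3,0],[0,0,0],-1],[[-0.2,0.3,0],[0,0,0],-1],[[-0.2,0.3,0],[0,0,0],-1]]}}

```text
time: 8.52
eef_pos: [556.1, -17.3, 14.7]
tool_rot: [180.0, -0.1, 18.5]
ft_force: [2.4, -1.9, 0.7]
gripper_width: 0.5
grip_force: 1.0
```

Run:
```python
from h import *
im=arm.read_camera("scene"); cv2.imwrite("pics/s4.png",cv2.resize(im[170:290,270:420,::-1],(750,600),interpolation=cv2.INTER_CUBIC))
s=arm.read_state();print(s["eef_pos"],s["ft_force"])
```

```text
[555.67431106 -16.49068103  14.57385372] [ 1.19123424 -1.7618232   0.38427116]
```

View pics/s4.png

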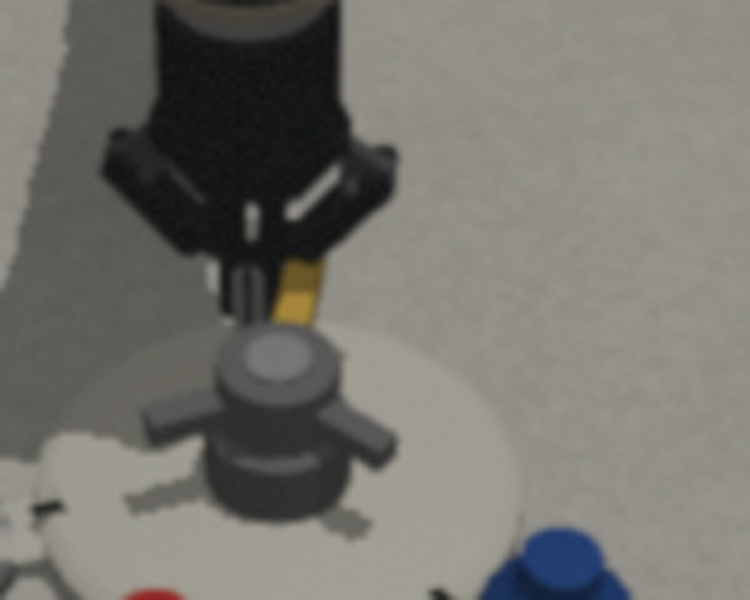

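Crop: the fingertip at (250,320) is now pressing the side of the pointer (298,300) with about 2 N, and the selector has started to turn. I'll follow the arc.

Call:
{"op": "step_arm", "data": {"commands": [[[-0.3,0.5,0],[0,0,0],-1],[[-0.3,0.5,0],[0,0,0],-1],[[-0.2,0.5,0],[0,0,0],-1],[[-0.2,0.6,0],[0,0,0],-1],[[-0.1,0.6,0],[0,0,0],-1],[[-0.1,0.6,0],[0,0,0],-1],[[0,0.6,0],[0,0,0],-1],[[0,0.6,0],[0,0,0],-1]]}}

```text
time: 9.23
eef_pos: [543.6, 28.5, 14.2]
tool_rot: [-180.0, 0.0, 18.6]
ft_force: [-0.5, -2.3, -0.5]
gripper_width: -0.0
grip_force: 0.9
```

Call:
{"op": "step_arm", "data": {"commands": [[[0.1,0.6,0],[0,0,0],-1],[[0.1,0.6,0],[0,0,0],-1],[[0.1,0.6,0],[0,0,0],-1],[[0.2,0.6,0],[0,0,0],-1],[[0.2,0.6,0],[0,0,0],-1],[[0.3,0.5,0],[0,0,0],-1],[[0.3,0.5,0],[0,0,0],-1],[[0.4,0.5,0],[0,0,0],-1]]}}

```text
time: 9.9
eef_pos: [560.9, 73.3, 14.2]
tool_rot: [-180.0, 0.0, 18.6]
ft_force: [-1.8, -3.2, -0.4]
gripper_width: -0.2
grip_force: 0.9
```

Call:
{"op": "step_arm", "data": {"commands": [[[0.4,0.4,0],[0,0,0],-1],[[0.5,0.4,0],[0,0,0],-1],[[0.5,0.4,0],[0,0,0],-1],[[0.5,0.3,0],[0,0,0],-1],[[0.5,0.3,0],[0,0,0],-1],[[0.5,0.2,0],[0,0,0],-1],[[0.5,0.1,0],[0,0,0],-1],[[0,0,0],[0,0,0],-1]]}}

```text
time: 10.57
eef_pos: [595.8, 94.3, 14.3]
tool_rot: [-180.0, -0.1, 18.6]
ft_force: [0.6, 0.8, 0.0]
gripper_width: 0.1
grip_force: 0.0
```

```bash
cat >> h.py <<'E'
def look(name,box=(300,200,420,300)):
    im=arm.read_camera("scene"); x0,y0,x1,y1=box
    cv2.imwrite(f"pics/{name}.png",cv2.resize(im[y0:y1,x0:x1,::-1],None,fx=5,fy=5,interpolation=cv2.INTER_CUBIC))
    p=blob("scene",im,(18,110,50),(34,255,255),box); w=np.array([world("scene",q,77) for q in p])[:,:2]; H=np.array([612,25])
    a=np.degrees(np.arctan2(*(w.mean(0)-H)[::-1])); d=np.linalg.svd(w-w.mean(0))[2][0]
    print("yellow",len(w),w.mean(0).round(1),"bearing",a.round(1),"axis",np.degrees(np.arctan2(d[1],d[0])).round(1))
    for l,z in(("pointer_tip",69),("hub",69)):
        for r in arm.pinpoint("scene",l)[:1]: print(l,r["conf"],r["xy"],world("scene",r["xy"],z).round(1))
    s=arm.read_state(); print(s["time"],s["eef_pos"].round(1),s["ft_force"].round(1))
E
python3 -c "
from h import *
look('s5',(290,210,440,330))"
```

```text
yellow 314 [622.   82.1] bearing 80.1 axis 87.7
pointer_tip 0.75 [366.7, 260.0] [609.6 112.9  69. ]
hub 0.56 [325.4, 246.2] [607.7  20.1  69. ]
10.7167 [595.1  94.   14.4] [ 0.2 -0.3 -0.6]
```

View pics/s5.png

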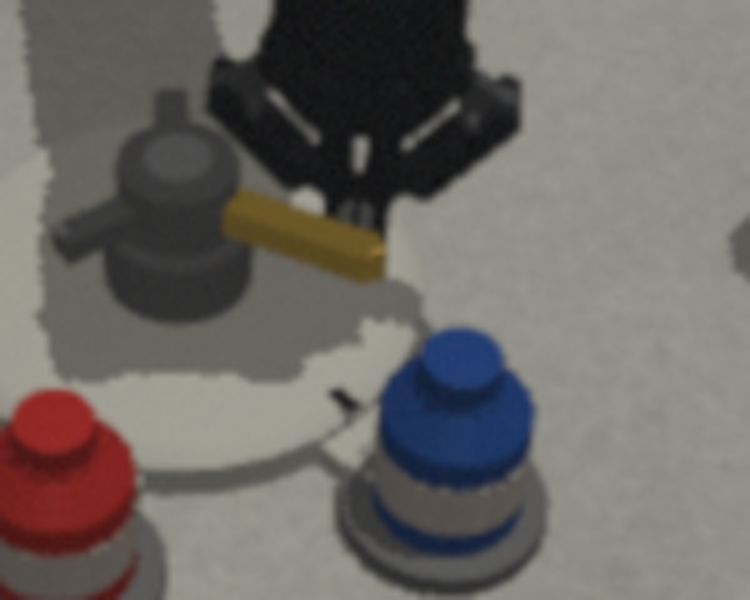

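The crop shows the pointer from the hub to its tip at (375,262), bearing about 86–88°. Blue is at (455,440), bearing about 64°. About 22° are left, so I'll push on in small steps.

Call:
{"op": "step_arm", "data": {"commands": [[[0.4,0.1,0],[0,0,0],-1],[[0.4,0.0,0],[0,0,0],-1],[[0.4,0.0,0],[0,0,0],-1],[[0.4,-0.1,0],[0,0,0],-1],[[0.3,0,0],[0,0,0],-1],[[0,0,0],[0,0,0],-1],[[0,0,0],[0,0,0],-1]]}}

```text
time: 11.3
eef_pos: [614.3, 93.9, 14.4]
tool_rot: [-180.0, -0.0, 18.5]
ft_force: [-0.4, 1.1, 0.7]
gripper_width: -0.0
grip_force: 0.0
```

```bash
python3 -c "
from h import *
look('s6',(290,210,440,330))
a=world('scene',(290+462/5,210+350/5),96);print('cap scene',a)
im=cv2.imread('pics/top0.png')[:,:,::-1].copy()
cv2.imwrite('pics/capx.png',im)
g=cv2.cvtColor(im,cv2.COLOR_RGB2HSV)
print(world('top',(245,209),94))
for n in('scene','top'):
  for l,z in(('hub',69),('blue_bottle',12)):
    if n=='top': arm.read_camera('top') if l=='hub' else 0
    for r in arm.find_in(n,l)[:1]: print(n,l,r)
"
```

```text
yellow 305 [637.4  78.5] bearing 64.6 axis 69.1
pointer_tip 0.6 [360.8, 267.1] [633.1 109.3  69. ]
hub 0.84 [323.2, 248.6] [616.2  19.   69. ]
11.45 [614.   93.8  14.4] [ 0.3 -0.5 -0.2]
cap scene [671.93570325 166.67248941  96.        ]
[667.36242309 160.14007408  94.        ]
scene hub {'rect': [300.3, 234.9, 359.6, 275.4], 'conf': 0.85}
scene blue_bottle {'rect': [365.6, 277.0, 397.8, 322.8], 'conf': 0.73}
top hub {'rect': [310.4, 215.8, 338.5, 256.8], 'conf': 0.78}
```

View pics/s6.png

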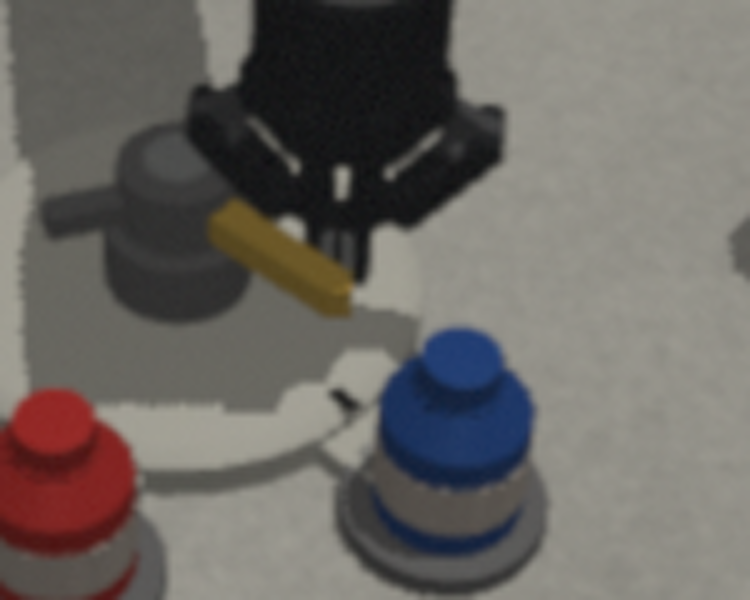

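```bash
python3 -c "
from h import *
W=lambda x,y,z: world('scene',(290+x/5,210+y/5),z)[:2]
b=lambda u,v: np.degrees(np.arctan2(*(v-u)[::-1])).round(1)
h=W(182,157,87);print('hub',h)
print('pointer',b(W(228,215,77),W(343,288,77)), 'far edge',b(W(240,203,77),W(355,283,77)),'tip',W(343,288,77),b(h,W(343,288,77)))
m=W(343,400,22);B=W(462,350,96);D=W(443,505,12);print('mark',m,b(h,m),'cap',B,b(h,B),'dock',D,b(h,D))
for H in(np.array([612,25]),):print(b(H,m),b(H,B),b(H,D),b(H,W(343,288,77)))
Wt=lambda x,y,z: world('top',(160+x/2.5,120+y/2.5),z)[:2]
h=Wt(396,285,87); r=Wt(357,97,96); g=Wt(544,165,96); print('top hub',h,'red',b(h,r),'green',b(h,g),np.hypot(*(r-h)),np.hypot(*(g-h)))
"
```

```text
hub [611.0057171   23.89452151]
pointer 72.1 far edge 69.2 tip [643.45441449 108.40008406] 69.0
mark [651.87520033 114.39995246] 65.7 cap [671.93570325 166.67248941] 66.9 dock [677.99754051 167.77606074] 65.0
66.0 67.1 65.2 69.3
top hub [613.18809511  15.42149924] red 9.9 green -52.9 155.0280389067741 151.41731451072317
```

Crop: the pointer tip is at (343,290), bearing about 70°. The dock mark (343,400), cap (462,350) and dock (443,505) put blue at about 66°. I'll nudge another 4° or so.

Call:
{"op": "step_arm", "data": {"commands": [[[0.2,0,0],[0,0,0],-1],[[0.2,0,0],[0,0,0],-1],[[0.1,0,0],[0,0,0],-1],[[0,0,0],[0,0,0],-1],[[0,0,0],[0,0,0],-1]]}}

```text
time: 12.12
eef_pos: [618.9, 93.8, 14.2]
tool_rot: [-180.0, -0.0, 18.5]
ft_force: [-0.8, -0.2, -0.1]
gripper_width: 0.2
grip_force: 0.3
```

Call:
{"op": "step_arm", "data": {"commands": [[[-0.7,0.2,0],[0,0,0],-1],[[-1.5,0.5,0],[0,0,0],-1],[[0,0,3],[0,0,0],-1],[[0,0,4],[0,0,0],-1],[[0,0,4],[0,0,0],-1],[[0,0,4],[0,0,0],-1],[[-3,-2,2],[0,0,0],-1],[[-3,-2,0],[0,0,0],-1]]}}

```text
time: 12.78
eef_pos: [539.0, 62.9, 189.4]
tool_rot: [179.9, -0.5, 18.7]
ft_force: [0.2, -1.2, 1.2]
gripper_width: 0.2
grip_force: 0.0
```

Call:
{"op": "step_arm", "data": {"commands": [[[-1,-4,0],[0,0,0],-1],[[-1,-4,0],[0,0,0],-1],[[-1,-4,0],[0,0,0],-1],[[-1,-4,0],[0,0,0],-1],[[0,-4,0],[0,0,0],-1],[[0,-4,0],[0,0,0],-1],[[0,-4,0],[0,0,0],-1],[[0,0,0],[0,0,0],-1]]}}

```text
time: 13.45
eef_pos: [494.6, -228.1, 184.0]
tool_rot: [179.8, 0.1, 18.0]
ft_force: [-0.5, -1.2, -1.2]
gripper_width: 0.2
grip_force: 0.0
```

```bash
python3 -c "
from h import *
look('s7',(290,210,440,330))
im=arm.read_camera('top')
a=cv2.resize(im[150:270,220:360,::-1],(800,686))[:600]; cv2.imwrite('pics/t7.png',a)
for l,z in(('pointer_tip',69),('hub',69),('blue_bottle',12)):
  for r in arm.pinpoint('top',l)[:2]: print(l,r['conf'],world('top',r['xy'],z).round(1))
p=blob('top',im,(18,110,50),(34,255,255),(230,170,360,280)); w=np.array([world('top',q,77) for q in p])[:,:2]; c=w.mean(0); d=np.linalg.svd(w-c)[2][0]
print('pointer top',len(w),c,np.degrees(np.arctan2(d[1],d[0])))
"
```

```text
yellow 286 [640.2  75.6] bearing 60.9 axis -113.9
pointer_tip 0.87 [354.2, 271.0] [648.4 101.4  69. ]
hub 0.68 [324.9, 249.6] [617.4  23.4  69. ]
13.6 [ 496.7 -218.8  184.2] [-0.1  1.6  0.5]
pointer_tip 0.71 [654.6 108.8  69. ]
hub 0.92 [611.2  22.4  69. ]
blue_bottle 0.56 [673.9 169.   12. ]
blue_bottle 0.36 [665.8 118.1  12. ]
pointer top 265 [635.05120256  76.44096415] 67.36552416269791
```

View pics/t7.png

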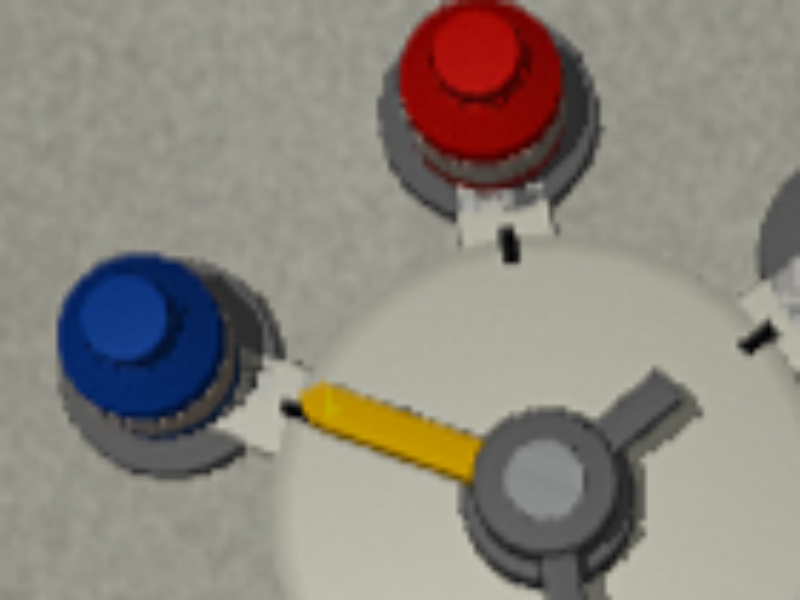

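Top crop: the yellow pointer (470,460)→(310,390) lines up with the black dock mark (292,408) and the blue cap (125,318). The two bearings, about 66–67°, agree within a degree or two. Now the button.

Call:
{"op": "step_arm", "data": {"commands": [[[0.7,-2.4,0],[0,0,0],-1],[[0.7,-2.4,0],[0,0,0],-1],[[0.7,-2.4,0],[0,0,0],-1],[[0,0,-4],[0,0,0],-1],[[0,0,-4],[0,0,0],-1],[[0,0,-4],[0,0,0],-1],[[0,0,-1.8],[0,0,0],-1],[[0,0,0],[0,0,0],-1]]}}

```text
time: 14.47
eef_pos: [514.9, -288.6, 41.4]
tool_rot: [-179.6, 0.3, 18.6]
ft_force: [-0.7, 0.4, 0.1]
gripper_width: -0.4
grip_force: 0.0
```

```bash
python3 -c "
from h import *
im=arm.read_camera('scene'); cv2.imwrite('pics/s8.png',cv2.resize(im[130:230,170:290,::-1],(720,600),interpolation=cv2.INTER_CUBIC))
s=arm.read_state();print(s['time'],s['eef_pos'],s['ft_force'])
e=s['eef_pos'];print((pix('scene',e+[0,0,30])-[170,130])*6,(pix('scene',(518.5,-291,52))-[170,130])*6)
"
```

```text
14.5167 [ 516.71085033 -289.50097511   44.54469037] [-0.05784347 -0.17152669  2.04508032]
[322.17264034 320.20706783] [324.44436266 366.81173932]
```

View pics/s8.png

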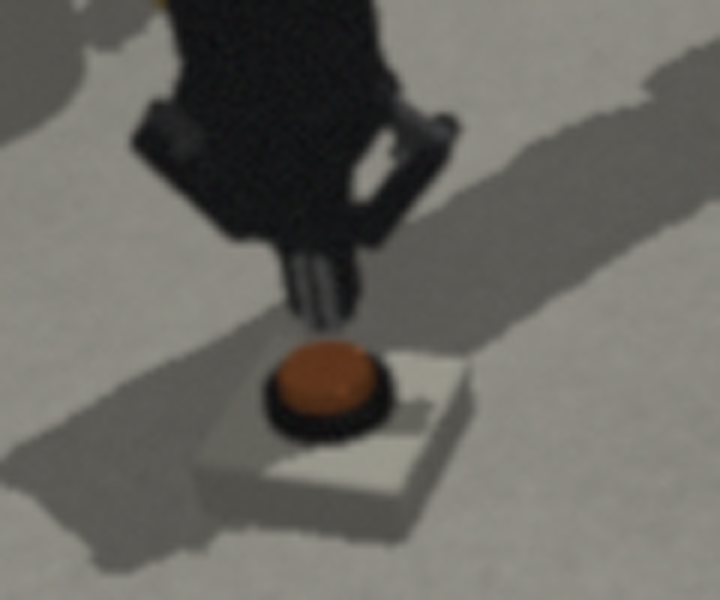

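Crop: the fingertip (322,322) is straight above the orange button (326,375), with a gap of about 20 mm. The 30 mm offset model predicted (322,320), so it holds. I'll press in slowly, watching the force.

Call:
{"op": "step_arm", "data": {"commands": [[[0.1,-0.1,-0.6],[0,0,0],-1],[[0,0,-0.6],[0,0,0],-1],[[0,0,-0.4],[0,0,0],-1],[[0,0,-0.3],[0,0,0],-1],[[0,0,-0.2],[0,0,0],-1],[[0,0,0],[0,0,0],-1]]}}

```text
time: 15.02
eef_pos: [518.7, -292.2, 25.3]
tool_rot: [-180.0, 0.0, 18.6]
ft_force: [-0.5, -0.5, -0.7]
gripper_width: -0.2
grip_force: 0.0
```

Call:
{"op": "step_arm", "data": {"commands": [[[0,0,-0.2],[0,0,0],-1],[[0,0,-0.2],[0,0,0],-1],[[0,0,0],[0,0,0],-1]]}}

```text
time: 15.27
eef_pos: [518.6, -292.1, 21.0]
tool_rot: [-180.0, 0.0, 18.5]
ft_force: [0.2, 0.1, -0.2]
gripper_width: 0.1
grip_force: 0.0
```

Call:
{"op": "step_arm", "data": {"commands": [[[0,0,-0.2],[0,0,0],-1],[[0,0,0],[0,0,0],-1]]}}

```text
time: 15.43
eef_pos: [518.9, -292.3, 19.2]
tool_rot: [180.0, -0.0, 18.6]
ft_force: [-0.2, -0.6, 1.9]
gripper_width: -0.1
grip_force: 0.9
```

Contact. I'll press through the 6 mm.

Call:
{"op": "step_arm", "data": {"commands": [[[0,0,-0.2],[0,0,0],-1],[[0,0,-0.1],[0,0,0],-1],[[0,0,0],[0,0,0],-1]]}}

```text
time: 15.68
eef_pos: [519.0, -292.3, 16.4]
tool_rot: [180.0, -0.0, 18.6]
ft_force: [0.0, 0.4, 2.4]
gripper_width: -0.3
grip_force: 1.8
```

Call:
{"op": "step_arm", "data": {"commands": [[[0,0,-0.1],[0,0,0],-1],[[0,0,-0.1],[0,0,0],-1],[[0,0,0],[0,0,0],-1]]}}

```text
time: 15.93
eef_pos: [519.0, -292.3, 14.4]
tool_rot: [180.0, -0.0, 18.5]
ft_force: [-0.7, -0.4, 4.6]
gripper_width: -0.2
grip_force: 2.3
```

Call:
{"op": "step_arm", "data": {"commands": [[[0,0,-0.1],[0,0,0],-1],[[0,0,-0.1],[0,0,0],-1],[[0,0,0],[0,0,0],-1]]}}

```text
time: 16.18
eef_pos: [519.1, -292.4, 13.9]
tool_rot: [180.0, -0.0, 18.5]
ft_force: [-5.1, 2.8, 18.2]
gripper_width: 0.3
grip_force: 8.9
```

Force has jumped to 18 N, so the button is on its stop, fully down. I'll retreat upward.

Call:
{"op": "step_arm", "data": {"commands": [[[0,0,0.5],[0,0,0],-1],[[0,0,1],[0,0,0],-1],[[0,0,3],[0,0,0],-1],[[0,0,4],[0,0,0],-1],[[0,0,4],[0,0,0],-1],[[-2,-2,2],[0,0,0],-1],[[0,0,0],[0,0,0],-1],[[0,0,0],[0,0,0],-1]]}}

```text
time: 16.85
eef_pos: [498.2, -314.0, 158.8]
tool_rot: [179.9, -0.0, 18.4]
ft_force: [-0.1, -0.2, -1.0]
gripper_width: -0.2
grip_force: 0.0
```

```bash
python3 -c "
from h import *
im=arm.read_camera('top')
p=blob('top',im,(18,110,50),(34,255,255),(230,170,360,280)); w=np.array([world('top',q,77) for q in p])[:,:2]; c=w.mean(0); d=np.linalg.svd(w-c)[2][0]
print('pointer top',len(w),c,np.degrees(np.arctan2(d[1],d[0])))
s=arm.read_state();print(s['time'],s['eef_pos'],s['ft_force'],np.abs(s['qd']).max())
print(arm.sign_off())
"
```

```text
pointer top 268 [635.11653864  76.3479817 ] 67.45926207381179
16.9 [ 498.24619531 -312.51601234  157.30479259] [-0.13236444  0.4040807  -0.28521849] 1.4685172721400497
the job is handed in; nothing more can be done
None
```

The pointer was set on the blue bottle to within about 1–2°, the dose button was then pressed to its stop (18 N) and released, and the job was handed in at about 17 s. The hand-in returned no verdict, and I didn't take a final close look at the button, the bottles or the cup.

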